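Start the wet glass saw from its switch panel

TASK

Start the wet saw at its grey switch panel, using only your fingertips: push the raised, dotted half of the yellow main rocker down until it is fully on, then push the blue pump button fully in, then press the green run button fully in and finish while still holding it down (the program ends with the fingertips holding the green button in). Keep to that order, do not press the red stop button, and leave the loose things on the bench where they are.

Things in the scene. Friction and masses are not known exactly. Their poses are not given: they have to be found in the camera images.
- panel: grey switch panel of the wet saw fixed on the table: 160 mm deep (x) by 360 mm long (y), top 50 mm above the table; origin under its centre, x points away from the robot, y along its length. Four controls stand in a row along y, at y = -127.5, -42.5, 42.5 and 127.5 mm, 30 mm nearer the robot than the panel's centre line; which control is at which place varies.
- main_rocker (a joint): main switch, a yellow V-shaped rocker on a black block. 0 = off: the far half (panel +x, with a white dot) is raised and the near half is level. 0.44 rad (stop) = fully on: the far half lies level, its top 76 mm above the table. It is stiff and stays where left; pushing the far half down at the dot takes about 2.5 N.
- main_press (a point): the white dot on top of the rocker's far half, 20 mm from the hinge, 34 x 34 mm half; about 84 mm above the table when off, 76 mm when on. Axes as the panel's when off
- pump_button (a joint): blue flat round pump button, travel in m: 0 = out, 0.008 = fully in (stop). It stays in when pushed; pushing takes about 2.5 N; moves straight down
- pump_top (a point): centre of the top of the blue button, 34 mm across, 78 mm above the table when out
- run_button (a joint): green flat round run button, travel in m: 0 = out, 0.008 = fully in (stop). Sprung: 1.5 N to start, 5 N fully in, comes back when let go; moves straight down
- run_top (a point): centre of the top of the green button, 34 mm across, 78 mm above the table when out
- stop_button (a joint): red mushroom stop button, travel in m: 0 = out, 0.008 = in; sprung, 5 N fully in. Not to be pressed
- stop_top (a point): centre of the top of the red mushroom, 42 mm across, 78 mm above the table when out
- foil_roll: small copper foil roll, a flat ring 40 mm across, 10 mm high, lying on the panel's far ledge; origin under its centre
- glass_dome: clear cut-glass dome, 90 mm across, 46 mm high, on the table in front of the panel; origin under its centre
- jar: amber glass jar with white lid, 56 mm across, 70 mm high, on the table behind the panel; origin under its centre
- cutter: screwdriver-like hand tool, 150 mm long, lying behind the panel, along its own x axis; origin under its middle
- mug: blue mug, 80 mm across, 90 mm high, at the left of the table; origin under its centre
- glass_tile: green glass tile 70 x 50 x 6 mm lying on the light pad at the right; origin under its centre
- glue: white glue bottle with orange cap, 50 mm across, 110 mm high, right of the panel on the table; origin under its centre

How it is judged:
On the way, in this order (a step that is already met when the one before it is completed fails the run):
1. the main rocker is switched on with the fingers (value of joint main_rocker above 0.36 rad and contact force between the fingers and main_rocker above 0.5 N), for 0.05 s.
2. then the blue pump button is pushed in with the fingers (value of joint pump_button above 0.0055 m and contact force between the fingers and pump_button above 0.5 N), for 0.05 s.
3. then the green run button is pressed by the fingers and held (value of joint run_button above 0.005 m and contact force between the fingers and run_button above 0.5 N), for 0.3 s.
At the end, for the whole second after the job is handed in: The rocker is on (over 0.36 of 0.44 rad), the blue button in (over 5.5 of 8 mm), the green button held in by the fingers (over 5 of 8 mm, over 0.5 N), the red button out (under 2 mm), and every loose thing within 25 mm of where it stood (all of step 3 and value of joint main_rocker above 0.36 rad and value of joint pump_button above 0.0055 m and value of joint stop_button below 0.002 m and not (distance of foil_roll from where it was at the start of the episode above 0.025 m) and not (distance of glass_dome from where it was at the start of the episode above 0.025 m) and not (distance of jar from where it was at the start of the episode above 0.025 m) and not (distance of cutter from where it was at the start of the episode above 0.025 m) and not (distance of mug from where it was at the start of the episode above 0.025 m) and not (distance of glass_tile from where it was at the start of the episode above 0.025 m) and not (distance of glue from where it was at the start of the episode above 0.025 m)); the arm keeps its last pose, push and grip.
It fails at once if the blue button is pushed in while the main rocker is off (value of joint pump_button above 0.004 m and value of joint main_rocker below 0.33 rad).
It fails at once if the green button is pressed before the blue one is in (value of joint run_button above 0.004 m and value of joint pump_button below 0.005 m).
It fails at once if the red stop button is pressed (value of joint stop_button above 0.004 m).
It fails at once if a loose thing is lifted, carried or knocked more than 25 mm away (distance of any of foil_roll, glass_dome, jar, cutter, mug, glass_tile, glue from where it was at the start of the episode above 0.025 m).
It also fails if it takes over 40 s, if anything falls off the work surface, if the arm or the gripper's body presses on something with over 40 N, if the wrist force passes 120 N, or if a joint passes its speed limit or range.

ROBOT

A 6-joint arm with a two-finger parallel gripper is mounted at the origin on the work surface. World frame = base frame: x ahead of the robot, y to its left, z up, the work surface at z = 0. Lengths are in m, angles in rad, forces in N, time in s.
With the tool pointing down it reaches from about 0.25 to 0.8 m from the base axis. Payload 8.5 kg.
Tool frame: the origin (TCP) lies midway between the tips of the shut fingers; the grasp point (between the pads) lies 19 mm behind it; z points along the fingers, y is the line along which they close (so a half turn about z gives the same grasp; the last joint's range is limited). The gripper opens to 85 mm and grips with 20 to 120 N. Pads are 22 mm wide; open, the fingers measure 114 mm over their backs; the gripper's body (76 mm by 85 mm) begins 54 mm behind the grasp point. The pads swing forward as they close: fully open they stand 13 mm farther back than shut.
Start: joints at [-1.262, 0.238, -0.013, 1.319, 0, 1.571], TCP at [0.16, -0.5, 0.231] pointing down, gripper open.
Joint ranges: [-2.66, 2.66], [-1.03, 1.9], [-1.14, 1.46], [-1.82, 2.27], [-1.45, 1.34], [-3.14, 3.14]. Speed limits (rad/s): [2.22, 2.22, 2.79, 3.14, 3.14, 3.14].

INTERFACE

Orientations are given as a rotation vector (axis times angle).
In Python, from station import arm gives the robot as it stands. Calls block until the motion is done:
- arm.move_to(position, orientation): joint-space move of the TCP to a pose.
- arm.servo_line(position, speed=0.15, orientation=None, guard=None): straight line of the TCP; orientation=None keeps the orientation; speed is the mean speed in m/s. With guard (N) it stops when the force on the tool has changed by that much, and returns True; else False.
- arm.move_j(angles): joint-space move.
- arm.set_gripper(opening, grip_force=None): opening from 0.0 (shut) to 1.0 (fully open); grip_force is the grip in N (None keeps the last); returns when the fingers have stopped.
- arm.hold(seconds).
- arm.solve_ik(position, orientation): joint angles nearest the present ones, or None.
- arm.get_state(): the state.
- arm.grab_frame(name): name is "side" or "top" or "wrist"; returns the picture (384x512x3 uint8, blue, green, red); there is no depth.
- arm.camera_info(name): a dict with "fx", "fy", "cx", "cy" (pixels), "rvec" (rotation vector, rad) and "tvec" (3), from world to camera coordinates, as OpenCV has them. Camera axes: x right, y down, z forward; pixel columns grow to the right and rows downward; lengths in m; the calibration is good to about 2 mm. The wrist camera is an equidistant fisheye: a pixel r from the principal point sees the ray r / f radians off the axis. A picture is of the moment at which its call begins: read the wrist's pose just before it. camera_info takes no time and is no camera call; for the wrist camera it gives the pose at the moment of the call.
A pose or a line that the arm cannot do raises arm.MotionError and nothing moves.
- arm.sign_off(): hands the job in; it is judged then, once.
Trained networks look in the newest picture that a camera, given by its name, has taken for a name from the list of things; names that differ only in an ending like _2 or _b are one class to them, and where a whole thing is asked for, a point or a joint stands for the part that bears it (a point fixed in the world has none). Each returns a list of dicts, best first, with "p" (0 to 1); they miss things now and then, are a little off and sometimes report something else, mostly with a low value. They report only what shows in the picture. A call takes as long as a camera call.
- arm.spot_in(label, camera): "extent" ([left, top, right, bottom] in pixels, round what is visible of it).
- arm.masks_of(label, camera): "pixels" (384x512 bool, what is visible of it) and "extent" ([left, top, right, bottom] in pixels, round what is visible of it).
- arm.landmark_of(label, camera): "centre" ([column, row] in pixels: a listed point, or the origin of a listed thing).
The state is a dict: "clock": time; "q": joint angles; "qd": joint speeds; "tau": joint torques, N m; "ee_pos": TCP position; "tcp_rot": TCP orientation; "wrist_force": force on the tool from outside, world axes, zero at the start; "torque": the same for the moment, N m; "gripper_width": opening from 0.0 (shut) to 1.0 (fully open); "grasp_force": force on a finger pad.
Only numpy, scipy, OpenCV 4.12 (cv2) and the standard library are available. Lean on these libraries where they do the work, as an engineer would, in place of code of your own. Each camera call takes 0.05 s, during which the arm holds its last target. There are 200 camera calls.

## Working session

There is one attempt and no reset: what is moved stays moved. The work goes in short steps, each a Python script; the robot and the scene stay as the last script left them, time stands still between calls to the robot, and variables do not carry over. Pictures are saved under pics/ and viewed, at most 10 in all, crops included, and the job is handed in when it is done.

```bash
mkdir -p pics
cat > h.py <<'E'
import numpy as np, cv2
from station import arm
from scipy.spatial.transform import Rotation as R
def ray(name,px,info=None):
    i=info or arm.camera_info(name); Rm=R.from_rotvec(i["rvec"]).as_matrix(); t=np.array(i["tvec"])
    a=np.array([(px[0]-i["cx"])/i["fx"],(px[1]-i["cy"])/i["fy"]])
    if name=="wrist":
        th=np.linalg.norm(a); d=np.r_[a/max(th,1e-9)*np.sin(th),np.cos(th)]
    else: d=np.r_[a,1]
    return -Rm.T@t, Rm.T@d
def at_z(name,px,z,info=None):
    o,d=ray(name,px,info); return o+d*(z-o[2])/d[2]
E
python3 - <<'E'
from h import *
for c in ("top","side"):
    im=arm.grab_frame(c); cv2.imwrite(f"pics/{c}0.png",im)
    for n,z in (("main_press",.084),("pump_top",.078),("run_top",.078),("stop_top",.078),("panel",0),("glass_dome",0),("foil_roll",.05),("glue",0),("jar",0)):
        r=arm.landmark_of(n,c)
        for k in r[:2]: print(c,n,round(k["p"],2),np.round(k["centre"],1),np.round(at_z(c,k["centre"],z),4))
s=arm.get_state();print(s["clock"],s["tcp_rot"],s["wrist_force"])
E
```

```text
top main_press 0.63 [263.1 195.5] [ 0.535  -0.0165  0.084 ]
top pump_top 0.43 [236.  207.3] [0.5021 0.0664 0.078 ]
top pump_top 0.24 [210.1 210.3] [0.4951 0.1446 0.078 ]
top run_top 0.67 [289.8 197.5] [ 0.5276 -0.0977  0.078 ]
top stop_top 0.67 [209.  209.9] [0.4964 0.1479 0.078 ]
top panel 0.61 [252.  197.9] [0.5405 0.0175 0.    ]
top glass_dome 0.77 [289.5 235.6] [ 0.4153 -0.0995  0.    ]
top foil_roll 0.42 [243.8 178. ] [0.5972 0.0415 0.05  ]
top glue 0.52 [360.1 150.9] [ 0.689  -0.3468  0.    ]
top jar 0.73 [420.  206.9] [ 0.4962 -0.5294  0.    ]
top jar 0.69 [228.3 158.1] [0.6755 0.0924 0.    ]
side main_press 0.5 [279.5 201.2] [ 0.5192 -0.0155  0.084 ]
side pump_top 0.52 [267.5 218.9] [0.5004 0.0694 0.078 ]
side pump_top 0.28 [300.2 153.1] [ 0.6257 -0.2681  0.078 ]
side run_top 0.56 [296.3 183.6] [ 0.5332 -0.1273  0.078 ]
side stop_top 0.59 [254.5 231.8] [0.4956 0.14   0.078 ]
side panel 0.82 [267.6 217.8] [0.5464 0.013  0.    ]
side glass_dome 0.86 [315.1 222.5] [ 0.4062 -0.0833  0.    ]
side foil_roll 0.74 [363.4 148.8] [ 0.4729 -0.485   0.05  ]
side foil_roll 0.64 [245.9 207.4] [0.607 0.061 0.05 ]
side glue 0.76 [297.7 150.8] [ 0.6933 -0.3469  0.    ]
side jar 0.8 [226.1 213.7] [0.6705 0.0984 0.    ]
1.0 [-3.10412276e+00 -4.83060293e-01  3.55438851e-05] [-0.14982286 -0.24332218 -0.71832395]
```

View pics/top0.png

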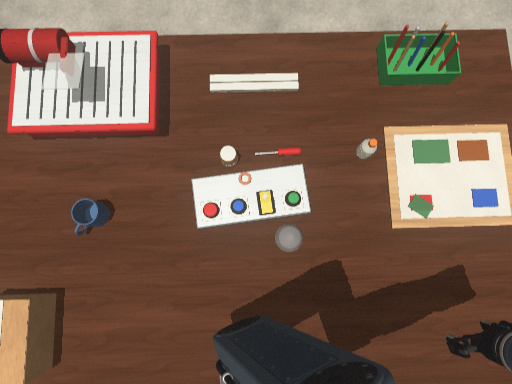

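View pics/side0.png

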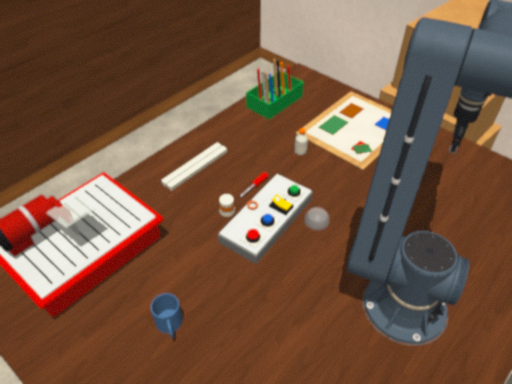

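The top picture shows red at (210,210), blue at (238,206), the yellow rocker at (266,202) and green at (293,199). The dome is at (289,238) and the foil roll at (245,178). The side picture agrees with this order. Next I'll fit the panel pose and take a wrist look from above it.

```bash
cat >> h.py <<'E'
from scipy.optimize import least_squares
LOC={"stop":(-.030,.1275,.078),"pump":(-.030,.0425,.078),"run":(-.030,-.1275,.078),"main":(-.011,-.0425,.084)}
def world(p,n):
    l=LOC[n]; c,s=np.cos(p[2]),np.sin(p[2]); return np.array([p[0]+c*l[0]-s*l[1],p[1]+s*l[0]+c*l[1],l[2]])
def fit(obs):  # obs: name,xy
    f=lambda p:np.concatenate([world(p,n)[:2]-xy for n,xy in obs])
    r=least_squares(f,[.54,.015,.12],loss="soft_l1",f_scale=.004); return r.x,np.round(r.fun.reshape(-1,2)*1e3,1)
def down(yaw): return (R.from_euler("z",yaw)*R.from_euler("x",np.pi)).as_rotvec()
E
python3 - <<'E'
from h import *
arm.grab_frame("top"); obs=[]
for l in("stop","pump","run"):
    m=arm.masks_of(l+"_top","top")
    if m:
        v,u=np.nonzero(m[0]["pixels"]); print(l,m[0]["p"],u.mean(),v.mean(),len(u)); obs.append((l,at_z("top",(u.mean(),v.mean()),.074)[:2]))
p,r=fit(obs+[("main",np.array([.535,-.0165]))]); print(p,r)
arm.set_gripper(0.0)
yaw=p[2]
c=world(p,"main")*.5+world(p,"pump")*.5
arm.move_to([c[0]-.04,c[1],.27],down(yaw))
i=arm.camera_info("wrist"); im=arm.grab_frame("wrist"); cv2.imwrite("pics/w0.png",im)
obs=[]
for l in LOC:
    n=l+("_press" if l=="main" else "_top")
    for k in arm.landmark_of(n,"wrist")[:2]:
        w=at_z("wrist",k["centre"],LOC[l][2],i); print(n,round(k["p"],2),np.round(k["centre"],1),np.round(w,4))
        obs.append((l,w[:2]))
print(fit(obs)); s=arm.get_state(); print(s["clock"],s["ee_pos"],s["q"],s["wrist_force"])
E
```

```text
pump 0.67 209.7537313432836 209.70149253731344 134
[0.53635288 0.06847559 0.18011227] [[  1.9 -41.2]
 [ -1.9  41.2]]
stop_top 0.56 [184.9 137.8] [0.4968 0.1457 0.078 ]
run_top 0.67 [398.6 151.2] [ 0.5307 -0.109   0.078 ]
main_press 0.7 [335.2 134.1] [ 0.5327 -0.0208  0.084 ]
(array([0.54197848, 0.02240081, 0.12843222]), array([[-0.9, -0.7],
       [-2.2,  1.1],
       [ 3.9, -0.4]]))
4.5333 [0.47624862 0.06436347 0.26994576] [ 1.34365785e-01  1.51237524e-01 -2.64423155e-02  1.39320977e+00
 -5.15223833e-05  3.09666353e+00] [ 0.52202433  0.64472571 -0.09049761]
```

View pics/w0.png

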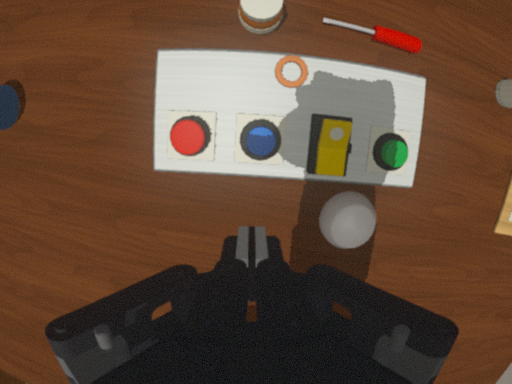

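The wrist view shows red at (187,137), blue at (261,139), the white dot at (337,133) and green at (393,152), with nothing between the tips and the controls. I'll refit using these, flip the tool half a turn to keep joint 6 mid-range, and look again from near the rocker.

Run:
```python
from h import *
i=arm.camera_info("wrist")
obs=[(n,at_z("wrist",px,LOC[n][2],i)[:2]) for n,px in (("stop",(187,136.5)),("pump",(261,139)),("main",(337,133)),("run",(393.5,151.5)))]
p,r=fit(obs); print(p,r); 
w=world(p,"main"); print(w)
arm.move_to([w[0],w[1],.2],down(p[2]+np.pi))
i=arm.camera_info("wrist"); im=arm.grab_frame("wrist"); cv2.imwrite("pics/w1.png",im)
obs=[]
for l in LOC:
    n=l+("_press" if l=="main" else "_top")
    for k in arm.landmark_of(n,"wrist")[:2]:
        x=at_z("wrist",k["centre"],LOC[l][2],i); print(n,round(k["p"],2),np.round(k["centre"],1),np.round(x,4)); obs.append((l,x[:2]))
print([np.round(world(p,n),4) for n in LOC]); print(arm.get_state()["q"])
```

```text
[0.54308367 0.02223188 0.11510891] [[ 0.   1.8]
 [-1.6  0.6]
 [ 2.7  1.2]
 [-0.8 -6.2]]
[ 0.5370378  -0.02125027  0.084     ]
stop_top 0.71 [416.8 167.6] [0.4995 0.1432 0.078 ]
pump_top 0.89 [341.7 159.6] [0.5033 0.06   0.078 ]
run_top 0.86 [159.8 162.8] [ 0.5257 -0.1072  0.078 ]
main_press 0.89 [253.7 184.4] [ 0.5349 -0.0185  0.084 ]
[array([0.4986, 0.1454, 0.078 ]), array([0.5084, 0.061 , 0.078 ]), array([ 0.5279, -0.1079,  0.078 ]), array([ 0.537 , -0.0213,  0.084 ])]
[-3.94898515e-02  2.71482806e-01 -4.85416005e-02  1.25072133e+00
 -1.23867626e-05 -1.54547096e-01]
```

View pics/w1.png

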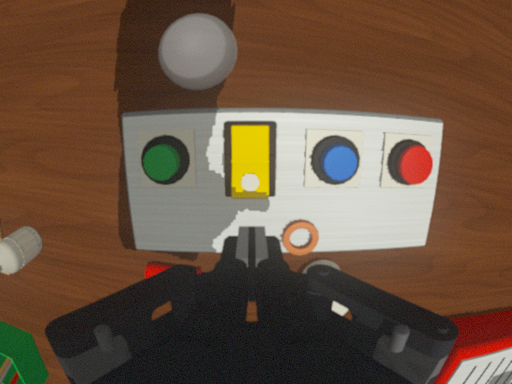

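The near view shows the dot at (250,183), blue at (340,162) and green at (163,160). These agree with the estimates to within about 2–3 mm, so I'll press the rocker.

Run:
```python
from h import *
def show(t):
    s=arm.get_state(); print(t,round(s["clock"],2),np.round(s["ee_pos"],4),np.round(s["wrist_force"],1))
o=down(.12+np.pi); x,y=.5362,-.0195
arm.move_to([x,y,.12],o); show("above")
arm.servo_line([x,y,.092],.08,o)
g=arm.servo_line([x,y,.073],.02,guard=9); show(g); arm.hold(.3); show("held")
arm.servo_line([x,y,.125],.1)
arm.servo_line([.5045,.060,.125],.12)
i=arm.camera_info("wrist"); im=arm.grab_frame("wrist"); cv2.imwrite("pics/w2.png",im)
for l in("pump","run"):
    for k in arm.landmark_of(l+"_top","wrist")[:1]: print(l,k["p"],k["centre"],at_z("wrist",k["centre"],.078,i))
```

```text
above 7.93 [ 0.5358 -0.0195  0.1201] [0.2 0.2 0.8]
True 9.21 [ 0.5367 -0.0195  0.076 ] [-1.5 -0.3  6.9]
held 9.51 [ 0.5367 -0.0195  0.076 ] [-1.5  0.3  7.7]
pump 0.93 [254.0, 213.1] [0.50415635 0.06233571 0.078     ]
run 0.87 [41.3, 209.4] [ 0.52533689 -0.10932548  0.078     ]
```

View pics/w2.png

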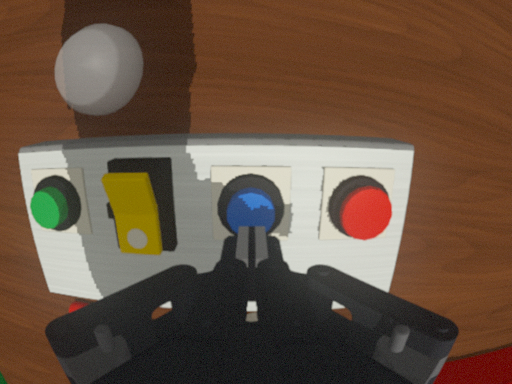

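The rocker's far half, with its dot at (137,238), now lies level and its near half is raised. The tip stopped at 76 mm, so it is fully on. Blue at (250,212) is straight under the tips, so pump next.

Run:
```python
from h import *
def show(t):
    s=arm.get_state(); print(t,round(s["clock"],2),np.round(s["ee_pos"],4),np.round(s["wrist_force"],1))
x,y=.5043,.061
arm.servo_line([x,y,.086],.08)
g=arm.servo_line([x,y,.066],.02,guard=9); show(g); arm.hold(.3); show("held")
arm.servo_line([x,y,.125],.1)
arm.servo_line([.5265,-.1085,.125],.15)
i=arm.camera_info("wrist"); im=arm.grab_frame("wrist"); cv2.imwrite("pics/w3.png",im)
for l in("pump","run"):
    for k in arm.landmark_of(l+"_top","wrist")[:1]: print(l,k["p"],k["centre"],at_z("wrist",k["centre"],.078,i))
```

```text
True 12.59 [0.5044 0.061  0.0699] [-1.7  0.4  7.8]
held 12.89 [0.5045 0.061  0.0699] [-1.   0.1  8.9]
pump 0.58 [453.2, 204.7] [0.50259292 0.0521588  0.078     ]
run 0.73 [248.7, 211.4] [ 0.52499771 -0.10904206  0.078     ]
```

View pics/w3.png

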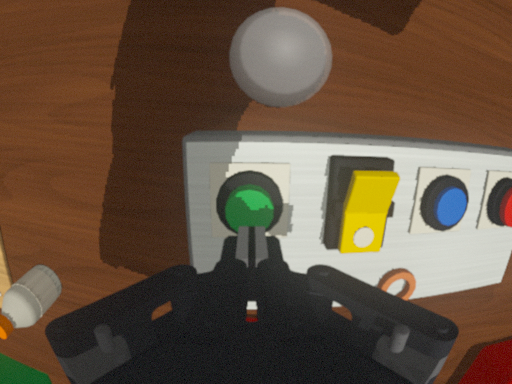

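The pump button went in to 70 mm, its stop, and sits lower at (446,202). The rocker is still on, with its dot at (363,237). Green at (249,208) is under the tips, so I'll press and hold it.

Run:
```python
from h import *
def show(t):
    s=arm.get_state(); print(t,round(s["clock"],2),np.round(s["ee_pos"],4),np.round(s["wrist_force"],1)); return s
x,y=.5255,-.1088
arm.servo_line([x,y,.086],.08)
g=arm.servo_line([x,y,.066],.02,guard=13); show(g); arm.hold(.6); s=show("held")
if s["ee_pos"][2]<.0715 and s["wrist_force"][2]>5: print(arm.sign_off())
```

```text
True 16.48 [ 0.5257 -0.1088  0.07  ] [-1.4  0.5  8. ]
held 17.07 [ 0.5257 -0.1088  0.07  ] [-2.7  0.2 10.3]
the job is handed in; nothing more can be done
None
```

The job is handed in, though the judge's result was not shown: the rocker is on, the blue pump button is fully in, the fingertips are holding the green run button at its stop with about 10 N, and I never moved near the red button or saw any loose thing shift.

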